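# Load the bracket caddy and set its contents wheel

## Robot

A 6-joint arm with a two-finger parallel gripper is mounted at the origin on the work surface. World frame = base frame: x ahead of the robot, y to its left, z up, the work surface at z = 0. Lengths are in m, angles in rad, forces in N, time in s.
With the tool pointing down it reaches from about 0.3 to 0.875 m from the base axis. Payload 6.4 kg.
Tool frame: the origin (TCP) lies at the very end of the fingers, on their centre line; the grasp point (between the pads) lies 19 mm behind it; z points along the fingers, y is the line along which they close (so a half turn about z gives the same grasp; the last joint's range is limited). The gripper opens to 85 mm and grips with 20 to 120 N. Pads are 22 mm wide; open, the fingers measure 114 mm over their backs; the gripper's body (76 mm by 85 mm) begins 54 mm behind the grasp point. The pads swing forward as they close: fully open they stand 13 mm farther back than shut.
Start: joints at [1.096, 0.181, 1.607, -0, 1.354, -0.206], TCP at [0.153, 0.554, 0.231] pointing down, gripper open.
Joint ranges: [-2.99, 2.99], [-0.89, 2.07], [0.3, 2.58], [-1.14, 4.28], [0, 2.63], [-3.12, 3.12]. Speed limits (rad/s): [2.57, 2.57, 3.01, 3.14, 3.14, 3.14].

## Interface

Orientations are given as a unit quaternion [w, x, y, z].
In Python, from bench import ctrl, camera, calibration, order, outline_of gives the robot as it stands.
- The arm moves only by the tool move_arm, never from a script. Its argument "series" is a list that holds one entry, the list of rows, each a list of 5 numbers: the opening, from 0 (shut) to 1 (fully open), then the shift along the tool's x, y, z in mm, then the turn about the tool's z in rad. A call has exactly 10 rows; each row is the pose to reach, as a shift and turn from the pose commanded when the call began, along the tool's axes at that moment; what a row does not reach only later rows make up. A row lasts 1/12 s, in which the tool goes at most 41.7 mm and 7.16 degrees, less where a joint would pass 70% of its speed; a pose out of reach is approached as far as the arm can. A call with a gripper value outside its range is refused whole. The fingers move at their own pace and stop on an object; the grip force is fixed at half the most. Time passes only in rows, so rows that repeat a pose let the fingers close, or fill a call up. It gives the time, the measured TCP pose, the force, the opening and the grip force at its end, in the units of the state.
- ctrl.get_obs(): the state, without advancing time (a new reading comes with each control period).
- camera(name): name is "side" or "top" or "wrist"; returns (picture, depth): 480x640x3 uint8, blue, green, red; 480x640 float32, m along the optical axis (not along the pixel's ray), 0 where there is no reading.
- calibration(name): a dict with "intrinsics" (3x3 intrinsics, pixels), "k1" (the pictures are not rectified: a ray, as slopes to the right and down, at radius r is drawn at 1 + k1 r^2 times it, then the intrinsics apply), "rvec" (rotation vector, rad) and "tvec" (3), from world to camera coordinates, as OpenCV has them. Camera axes: x right, y down, z forward; pixel columns grow to the right and rows downward; lengths in m; the calibration is good to about 2 mm. A picture is of the moment at which its call begins: read the wrist's pose just before it. calibration takes no time and is no camera call; for the wrist camera it gives the pose at the moment of the call.
- order.hand_in(): hands the job in; it is judged then, once.
Trained networks look in the newest picture that a camera, given by its name, has taken for a name from the list of things; names that differ only in an ending like _2 or _b are one class to them, and where a whole thing is asked for, a point or a joint stands for the part that bears it (a point fixed in the world has none). Each returns a list of dicts, best first, with "conf" (0 to 1); they miss things now and then, are a little off and sometimes report something else, mostly with a low value. They report only what shows in the picture. A call takes as long as a camera call. They do not tell look-alikes from the thing itself.
- outline_of(target, camera): "region" (480x640 bool, what is visible of it) and "bbox" ([centre column, centre row, width, height] in pixels, round what is visible of it).
The state is a dict: "time_s": time; "q": joint angles; "dq": joint speeds; "joint_efforts": joint torques, N m; "eef_pos": TCP position; "eef_rot": TCP orientation; "wrist_force": force on the tool from outside, world axes, zero at the start; "torque": the same for the moment, N m; "opening": opening from 0.0 (shut) to 1.0 (fully open); "grasp_force": force on a finger pad.
Only numpy, scipy, OpenCV 4.12 (cv2) and the standard library are available. Lean on these libraries where they do the work, as an engineer would, in place of code of your own. Each camera call takes 0.05 s, during which the arm holds its last target. There are 200 camera calls.

## Task

Stock the caddy with the two arm-support brackets: lay the left-hand bracket flat in the bin on the robot's left and the right-hand bracket flat in the bin on the robot's right (with the rib up and the foot at the far end of the sole, a left-hand bracket's foot points left). Turn the caddy's contents wheel by its knob until the sector with the bracket-pair symbol (two mirror-image Ls back to back) shows whole and centred in the window of the hood. Leave the straight bar and all the other things on the table where they are.

Things in the scene. Friction and masses are not known exactly. Their poses are not given: they have to be found in the camera images.
- caddy: fixed white caddy, 180 (x) x 404 (y) mm: housing in the middle (180 x 164 x 40 high) with the wheel on top, an open bin at each side. Wheel: white disc, radius 76, top face 48 mm above the table, six 60-degree sectors, each with a raised dark symbol. Origin: on the table under the wheel's axis; x to the side with the hood and window (away from the robot), y to the robot's left, z up
- bin_left (a point): centre of the inner floor (z = 5 mm above the table) of the caddy's bin on the left (robot's left, + y). Axes are the caddy's (x to the window side, away from the robot, y to the robot's left, z up). The bin is open on top: inside 160 (x) x 110 (y) mm, walls 5 mm thick, rims 60 mm above the table
- bin_right (a point): centre of the inner floor (z = 5 mm above the table) of the caddy's bin on the right (robot's right, - y). Axes are the caddy's (x to the window side, away from the robot, y to the robot's left, z up). The bin is open on top: inside 160 (x) x 110 (y) mm, walls 5 mm thick, rims 60 mm above the table
- window (a point): centre of the window, at the level of the wheel's top face, 57 mm from its axis along the caddy's +x. Axes are the caddy's. The window is a black-edged opening (caddy x 38..76, y -24..24) in a fixed grey hood plate (x 31..88, y -70..70, z 53..57) over the far part of the wheel; the rest of the wheel is uncovered
- mark (a point): centre of the marked sector, on the wheel's top face, 57 mm from the axis. The mark is a raised dark symbol of two mirror-image Ls back to back, 26 mm radially x 30 mm across. It turns with the wheel; its x axis points radially outward
- knob (a point): on the wheel's axis, 80 mm above the table: the height to grip the knob (fingertips reaching 19 mm lower still clear the hood by 4 mm). The knob is a grey upright bar through the axis, 52 long x 12 thick, from 50 to 92 mm above the table; its length lies along this point's x axis, which points to the mark. z up
- wheel (a joint): angle of the wheel in rad, growing anticlockwise seen from above; 0 or any whole turn puts the mark exactly in the window. Turns both ways (stops only at -6.5 and 12.8), about 0.06 N m of friction, stays where it is left. Starts between 1.3 and 5.0: the shorter way may be either
- bracket_left: loose left-hand aluminium bracket, 110-220 g, lying flat. Sole 110 (x -55..55) x 26 x 6 thick; at its +x end a flat 6 mm foot juts to its own +y (x 27..55, out to |y| = 55), with a 4 mm lip up to z = 22 along the foot's end. Grip: upright rib on the sole's midline, 10 thick, x -48..32, top z = 44. Mass centre within 6 mm of the origin: centre of the sole's underside, z up
- bracket_right: loose right-hand aluminium bracket, 110-220 g, lying flat. Sole 110 (x -55..55) x 26 x 6 thick; at its +x end a flat 6 mm foot juts to its own -y (x 27..55, out to |y| = 55), with a 4 mm lip up to z = 22 along the foot's end. Grip: upright rib on the sole's midline, 10 thick, x -48..32, top z = 44. Mass centre within 6 mm of the origin: centre of the sole's underside, z up
- straight_bar: bystander, leave alone: loose straight aluminium bar lying on the table, 110 x 26 x 6 mm with an upright rib to 44 mm, but no foot, so neither left- nor right-handed. Origin: centre of its underside, x along its length
- jar: bystander, leave alone: clear specimen jar with orange lid, radius 28, 110 high. Origin: centre of its underside
- roll: bystander, leave alone: tan roll of wrap standing on end, radius 30, 75 high. Origin: centre of its underside
- tin: bystander, leave alone: round closed steel tin, radius 28, 60 high. Origin: centre of its underside
- bowl: bystander, leave alone: round steel bowl, rim radius 48, 40 high. Origin: centre of its underside
- bottle: bystander, leave alone: white bottle with blue cap, radius 30, 150 high. Origin: centre of its underside
There are look-alikes about, which are no part of the job. What is shaped like the bracket_right but yellow is not meant.

How it is judged:
By the outcome, as a careful person would: the job done as asked, in the order asked, and still so for the second after the job is handed in, with the robot touching nothing.
It also fails if it takes over 72 s, if anything falls off the work surface, if the arm or the gripper's body presses on something with over 40 N, if the wrist force passes 120 N, or if a joint passes its speed limit or range.

## Working session

There is one attempt and no reset: what is moved stays moved. The work goes in short steps, Python scripts to look and compute and a tool call to move; the robot and the scene stay as the last step left them, time stands still between calls to the robot, and variables do not carry over. Pictures are saved under pics/ and viewed, at most 10 in all, crops included, and the job is handed in when it is done.

Besides the shell and the picture viewer there is one more tool, called after "Request:" as name(argument=value, ...), one argument or row to a line, values as JSON. move_arm: Moves the arm, as the interface text tells. Its arguments: {"type":"object","properties":{"series":{"type":"array","items":{"type":"array","items":{"type":"array","items":{"type":"number"}}}}},"required":["series"]}

```bash
ls; mkdir -p pics; python3 - <<'E'
from bench import ctrl,camera,calibration
import cv2
o=ctrl.get_obs();print(o)
for n in("top","side"):
    p,d=camera(n);cv2.imwrite(f"pics/{n}0.png",p);print(n,calibration(n))
E
```

```text
pics
{'time_s': 0.0, 'q': array([ 1.09572604e+00,  1.81517803e-01,  1.60800147e+00,  1.73398943e-06,
        1.35380744e+00, -2.06300848e-01]), 'dq': array([ 0.00188534, -0.00043704,  0.00138891, -0.000446  ,  0.00040546,
       -0.00065773]), 'joint_efforts': array([-2.75745013e-03, -4.44861460e+01, -3.51339483e+01, -4.80669351e-04,
        8.90398223e-03, -2.72729875e-05]), 'eef_pos': array([0.15241473, 0.55386189, 0.23040038]), 'eef_rot': array([-2.90501074e-04,  1.33980738e-01,  9.90983557e-01, -8.16914183e-04]), 'wrist_force': array([ 0.44276031,  0.61147709, -0.79202459]), 'torque': array([ 0.06294197, -0.01500965, -0.00281297]), 'grasp_force': 0.0, 'opening': 1.0015741588492342}
top {'intrinsics': array([[482.02181974,   0.        , 324.98882308],
       [  0.        , 482.02181974, 234.78308824],
       [  0.        ,   0.        ,   1.        ]]), 'k1': 0.03508535067874042, 'rvec': array([ 2.12298392, -2.17133456,  0.182163  ]), 'tvec': array([-0.00777549,  0.51186112,  1.21025248])}
side {'intrinsics': array([[624.48415175,   0.        , 310.91998437],
       [  0.        , 624.48415175, 229.37405154],
       [  0.        ,   0.        ,   1.        ]]), 'k1': -0.035339019551684385, 'rvec': array([ 0.92146243, -2.27929532,  1.30609606]), 'tvec': array([0.39342326, 0.2571124 , 1.77742037])}
```

View pics/top0.png

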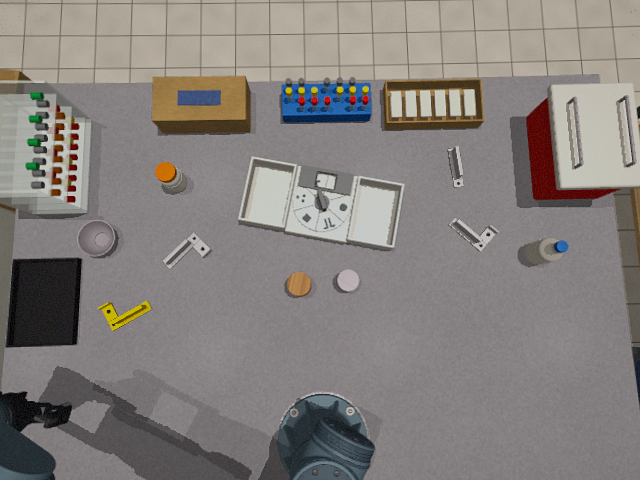

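```bash
cat > h.py <<'E'
import numpy as np,cv2
from bench import ctrl,camera,calibration,outline_of
from scipy.spatial.transform import Rotation as R
def rays(c,uv):
    uv=np.asarray(uv,float).reshape(-1,2);K=c["intrinsics"]
    d=(uv-K[:2,2])/K[[0,1],[0,1]]; s=d.copy()
    for _ in range(10): s=d/(1+c["k1"]*(s**2).sum(1,keepdims=True))
    return np.c_[s,np.ones(len(s))]
def at_z(c,uv,z):
    Rm=cv2.Rodrigues(c["rvec"])[0];o=-Rm.T@c["tvec"];r=rays(c,uv)@Rm
    return o+r*((z-o[2])/r[:,2])[:,None]
def cloud(c,d,mask):
    v,u=np.nonzero(mask&(d>0));Rm=cv2.Rodrigues(c["rvec"])[0]
    return (rays(c,np.c_[u,v])*d[v,u][:,None]-c["tvec"])@Rm,np.c_[u,v]
def project(c,P):
    Rm=cv2.Rodrigues(c["rvec"])[0];q=np.atleast_2d(P)@Rm.T+c["tvec"];s=q[:,:2]/q[:,2:]
    s=s*(1+c["k1"]*(s**2).sum(1,keepdims=True));K=c["intrinsics"]
    return s*K[[0,1],[0,1]]+K[:2,2]
E
python3 - <<'E'
from h import *
p,d=camera("top");c=calibration("top")
for n in "bracket_left bracket_right straight_bar caddy mark knob jar roll tin bowl bottle".split():
    for r in outline_of(n,"top"):
        P,_=cloud(c,d,r["region"])
        print(n,round(r["conf"],2),np.round(r["bbox"]),P[:,:].min(0).round(3),P.max(0).round(3))
E
```

```text
bracket_left 0.96 [474. 235.  44.  38.] [ 0.468 -0.48  -0.006] [ 0.557 -0.354  0.05 ]
bracket_right 0.97 [190. 250.  52.  35.] [ 0.44   0.283 -0.002] [0.53  0.404 0.049]
bracket_right 0.66 [125. 316.  52.  28.] [ 0.282  0.434 -0.006] [0.351 0.561 0.049]
straight_bar 0.58 [456. 168.  11.  38.] [ 0.641 -0.396 -0.007] [ 0.751 -0.361  0.048]
straight_bar 0.4 [322. 202.  61.  53.] [ 0.522 -0.085  0.035] [0.673 0.065 0.097]
caddy 0.74 [321. 201. 164.  92.] [ 0.473 -0.238 -0.008] [0.742 0.216 0.097]
caddy 0.55 [186. 249.  52.  33.] [ 0.44   0.284 -0.006] [0.53  0.402 0.049]
mark 0.57 [323. 202.  58.  55.] [ 0.522 -0.085  0.035] [0.673 0.065 0.097]
knob 0.82 [321. 204.  56.  59.] [ 0.522 -0.084  0.038] [0.673 0.065 0.097]
jar 0.92 [172. 177.  30.  30.] [ 0.64   0.346 -0.005] [0.727 0.418 0.116]
roll 0.92 [297. 283.  28.  22.] [ 0.357  0.021 -0.009] [0.42  0.086 0.081]
bowl 0.88 [ 98. 237.  37.  39.] [ 0.472  0.52  -0.008] [0.575 0.634 0.045]
bottle 0.95 [547. 250.  44.  25.] [ 0.427 -0.667 -0.005] [ 0.497 -0.543  0.156]
```

The top view shows a left-hand bracket at (474,235), right of the caddy, and a right-hand bracket at (190,250), left of it. The yellow look-alike is at (125,316) and the straight bar at (456,168). The caddy is at (321,201) with its window at (326,181), and the JL mark is at about (329,222), nearly opposite the window.

```bash
cat >> h.py <<'E'
def pca(P):
    r=cv2.minAreaRect((P[:,:2]*1000).astype(np.float32));b=cv2.boxPoints(r)
    e=max([b[1]-b[0],b[2]-b[1]],key=np.linalg.norm);return np.array(r[0])/1000,np.round(sorted(r[1])),np.arctan2(e[1],e[0])
def goto(x,y,z,yaw,grow=None):
    """yaw = world direction of tool y (mod pi); prints shift (mm, tool axes) and turn"""
    o=ctrl.get_obs();q=o["eef_rot"];Rm=R.from_quat([q[1],q[2],q[3],q[0]]).as_matrix()
    s=Rm.T@(np.array([x,y,z])-o["eef_pos"])*1000
    ty=np.arctan2(Rm[1,1],Rm[0,1]); t=-(yaw-ty); t=(t+np.pi/2)%np.pi-np.pi/2
    print("shift",s.round(1),"turn",round(t,3),"q6",o["q"][5].round(2),"yaw now",ty.round(3),"tcp",o["eef_pos"].round(4),"tilt",Rm[:,2].round(3),"t",o["time_s"])
E
python3 - <<'E'
from h import *
p,d=camera("top");c=calibration("top")
for n,i in(("bracket_left",0),("bracket_right",0)):
    r=outline_of(n,"top")[i];P,_=cloud(c,d,r["region"])
    T=P[(P[:,2]>.034)];F=P[(P[:,2]>.002)]
    print(n,"rib",pca(T),"all",pca(F),F[:,:2].mean(0),T[:,2].mean())
r=outline_of("caddy","top")[0];P,_=cloud(c,d,r["region"])
print("rect",pca(P[P[:,2]>.03]))
print("rims",pca(P[(P[:,2]>.052)&(P[:,2]<.07)]))
K=P[P[:,2]>.082];print("knob",pca(K),K.mean(0))
s=p[130:260,230:420];cv2.imwrite("pics/caddy.png",cv2.resize(s,None,fx=4,fy=4,interpolation=cv2.INTER_CUBIC))
E
```

```text
bracket_left rib (array([ 0.51704047, -0.39328876]), array([12., 79.]), np.float32(0.8318032)) all (array([ 0.52940747, -0.41620856]), array([ 77., 109.]), np.float32(0.82115114)) [ 0.51079033 -0.4121417 ] 0.04217344763897419
bracket_right rib (array([0.47950351, 0.36419992]), array([12., 78.]), np.float32(-0.77234566)) all (array([0.47009125, 0.34461432]), array([ 69., 108.]), np.float32(-0.78999925)) [0.48404307 0.34488111] 0.041801153075186795
rect (array([ 0.59659637, -0.01171002]), array([180., 407.]), np.float32(1.3626891))
rims (array([ 0.59842535, -0.01198695]), array([174., 407.]), np.float32(1.365619))
knob (array([ 0.59712854, -0.01086605]), array([12., 52.]), np.float32(0.2746066)) [ 0.59595257 -0.01082903  0.09033182]
```

View pics/caddy.png

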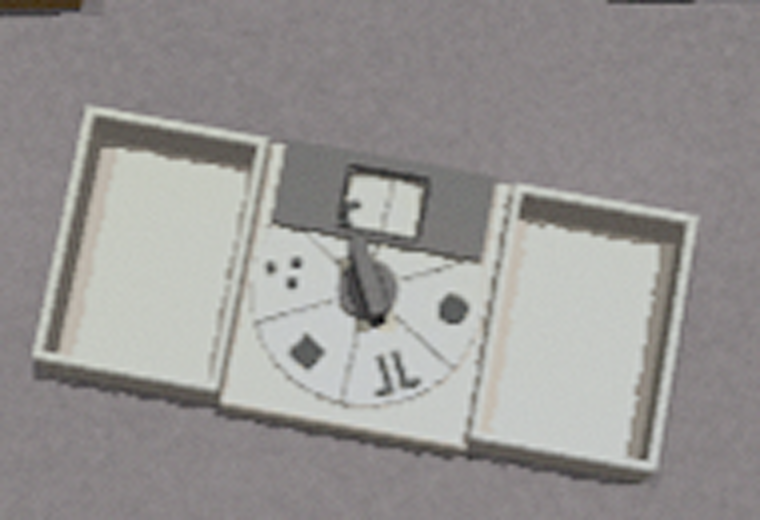

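```bash
sed -i 's|; t=(t+np.pi/2)%np.pi-np.pi/2||; s|(mod pi); prints|(no wrapping); q6=q1-yaw; prints|; s|,grow=None||' h.py; python3 -c "
from h import *
goto(.5116,-.3992,.20,-.74)"
```

```text
shift [-599.3 -824.    31.3] turn 2.042 q6 -0.21 yaw now 1.302 tcp [0.1527 0.5544 0.2313] tilt [ 0. -0. -1.] t 0.9
```

Request:
move_arm(
  series=[
    [[1,-24,-33,1,0.1],[1,-48,-66,2,0.2],[1,-72,-99,4,0.3],[1,-96,-132,5,0.4],[1,-120,-165,6,0.5],[1,-144,-198,8,0.6],[1,-168,-231,9,0.7],[1,-192,-264,10,0.8],[1,-216,-297,11,0.9],[1,-240,-330,12,1.0]],
  ],
)

```text
time_s: 1.73
eef_pos: [0.2966, 0.1709, 0.2196]
eef_rot: [0.001, 0.594, 0.804, 0.001]
wrist_force: [1.9, -0.2, -0.8]
opening: 0.999
grasp_force: 0.0
```

```bash
python3 -c "
from h import *
goto(.5116,-.3992,.20,-.74)"
```

```text
shift [-608.    38.1   19.8] turn 1.038 q6 -0.13 yaw now 0.298 tcp [0.2966 0.1709 0.2196] tilt [ 0.002  0.    -1.   ] t 1.7333
```

Request:
move_arm(
  series=[
    [[1,-41,3,2,0.1],[1,-82,6,4,0.2],[1,-123,8,6,0.3],[1,-164,11,8,0.4],[1,-205,14,10,0.5],[1,-246,16,12,0.6],[1,-287,18,14,0.7],[1,-328,21,16,0.8],[1,-369,24,18,0.9],[1,-410,27,20,1.0]],
  ],
)

```text
time_s: 2.57
eef_pos: [0.4445, -0.2132, 0.1992]
eef_rot: [0.0, 0.907, 0.42, 0.0]
wrist_force: [0.8, 0.8, 1.1]
opening: 0.997
grasp_force: 0.0
```

```bash
python3 -c "
from h import *
goto(.5116,-.3992,.20,-.74)"
```

```text
shift [-98.4 171.5  -0.7] turn 0.036 q6 0.01 yaw now -0.704 tcp [ 0.4445 -0.2132  0.1992] tilt [ 0. -0. -1.] t 2.5667
```

Request:
move_arm(
  series=[
    [[0.6,-16,28,0,0.01],[0.5,-33,57,0,0.02],[0.5,-50,86,0,0.036],[0.5,-66,115,0,0.036],[0.5,-82,143,0,0.036],[0.5,-98,171,0,0.036],[0.5,-98,171,0,0.036],[0.5,-98,171,0,0.036],[0.5,-98,171,0,0.036],[0.5,-98,171,0,0.036]],
  ],
)

```text
time_s: 3.4
eef_pos: [0.512, -0.3948, 0.1992]
eef_rot: [-0.0, 0.914, 0.407, -0.0]
wrist_force: [-0.4, -0.8, 0.1]
opening: 0.5
grasp_force: 0.0
```

```bash
cat >> h.py <<'E'
def look(name,sgn,fn=None):
    """wrist view of a bracket: rib-top centre and heading"""
    c=calibration("wrist");p,d=camera("wrist")
    if fn:cv2.imwrite(fn,p)
    for r in outline_of(name,"wrist"):
        P,_=cloud(c,d,r["region"]);T=P[P[:,2]>.036]
        if len(T)<30:continue
        print(name,round(r["conf"],2),r["bbox"],"rib",pca(T),"ztop",np.median(T[:,2]).round(4),"mean",P.mean(0).round(3))
E
python3 -c "
from h import *
look('bracket_left',1,'pics/w1.png')
goto(.5116,-.3992,.015,-.74)"
```

```text
bracket_left 0.7 [466.1, 65.9, 113.6, 119.0] rib (array([ 0.70292981, -0.37847156]), array([11., 80.]), np.float32(0.107618734)) ztop 0.0458 mean [ 0.692 -0.377  0.024]
bracket_left 0.64 [346.4, 218.4, 68.7, 109.6] rib (array([ 0.51554669, -0.39316757]), array([10., 80.]), np.float32(0.82027096)) ztop 0.0458 mean [ 0.511 -0.412  0.018]
shift [ -3.7   2.5 184.7] turn 0.007 q6 -0.11 yaw now -0.733 tcp [ 0.5122 -0.3948  0.1997] tilt [ 0. -0. -1.] t 3.5
```

View pics/w1.png

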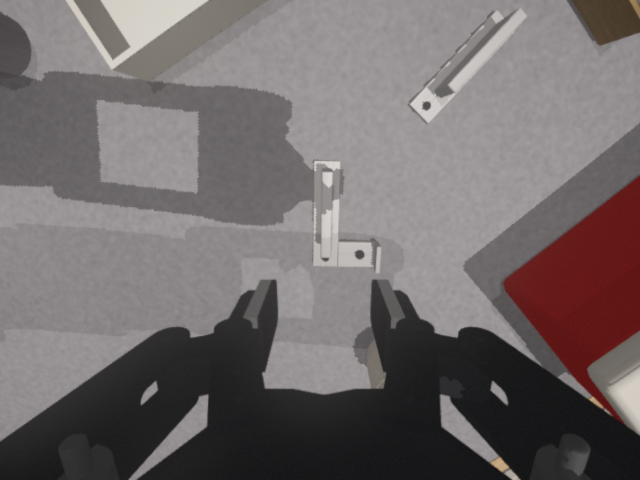

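The wrist view shows the left-hand bracket at (326,215), with its rib along the columns and its foot to the right at (360,255). The straight bar is at (466,66). The wrist measurement agrees with the top view, so I'm descending.

Request:
move_arm(
  series=[
    [[0.5,-4.3,1.7,30,0.015],[0.5,-4.3,1.7,60,0.015],[0.5,-4.3,1.7,90,0.015],[0.5,-4.3,1.7,115,0.015],[0.5,-4.3,1.7,135,0.015],[0.5,-4.3,1.7,152,0.015],[0.5,-4.3,1.7,165,0.015],[0.5,-4.3,1.7,175,0.015],[0.5,-4.3,1.7,182,0.015],[0.5,-4.3,1.7,184,0.015]],
  ],
)

```text
time_s: 4.33
eef_pos: [0.5104, -0.3998, 0.0146]
eef_rot: [-0.0, 0.917, 0.4, -0.0]
wrist_force: [-0.1, -0.0, -0.1]
opening: 0.502
grasp_force: 0.0
```

```bash
python3 -c "
from h import *
goto(.5106,-.3991,.015,-.748)"
```

```text
shift [ 0.7 -0.3 -0.4] turn -0.001 q6 -0.1 yaw now -0.749 tcp [ 0.5104 -0.3998  0.0146] tilt [-0.001  0.001 -1.   ] t 4.3333
```

Request:
move_arm(
  series=[
    [[0,0,0,0,0],[0,0,0,0,0],[0,0,0,0,0],[0,0,0,0,0],[0,0,0,0,0],[0,0,0,0,0],[0,0,0,0,0],[0,0,0,0,0],[0,0,0,-5,0],[0,0,0,-15,0]],
  ],
)

```text
time_s: 5.17
eef_pos: [0.5094, -0.399, 0.0289]
eef_rot: [-0.002, 0.917, 0.399, -0.001]
wrist_force: [-0.4, -0.3, -2.5]
opening: 0.104
grasp_force: 58.7
```

```bash
python3 -c "
from h import *
C=np.array([.597,-.0115]);a=-.206;cx=np.array([np.cos(a),np.sin(a)]);cy=np.array([-cx[1],cx[0]])
for s in(1,-1):print(C+s*cy*.130, C+s*cy*.142)
goto(*(C+cy*.130),.15,a+np.pi/2)"
```

```text
[0.623591  0.1157514] [0.62604555 0.12749768]
[ 0.570409  -0.1387514] [ 0.56795445 -0.15049768]
shift [ 454.8 -267.3 -119.9] turn -2.114 q6 -0.1 yaw now -0.749 tcp [ 0.5094 -0.399   0.0289] tilt [-0.003  0.003 -1.   ] t 5.1667
```

Request:
move_arm(
  series=[
    [[0,0,0,-30,-0.05],[0,0,0,-65,-0.15],[0,10,-6,-100,-0.26],[0,35,-20,-120,-0.38],[0,65,-38,-122,-0.5],[0,95,-56,-122,-0.62],[0,125,-74,-122,-0.74],[0,155,-91,-122,-0.86],[0,185,-109,-122,-0.98],[0,215,-126,-122,-1.1]],
  ],
)

```text
time_s: 6.0
eef_pos: [0.5644, -0.1551, 0.1527]
eef_rot: [-0.0, 0.57, 0.821, -0.0]
wrist_force: [0.7, 0.1, -1.7]
opening: 0.105
grasp_force: 58.8
```

```bash
python3 -c "
from h import *
goto(.6236,.1158,.15,1.365)"
```

```text
shift [233.2 150.1   2.8] turn -1.008 q6 -0.83 yaw now 0.357 tcp [ 0.5644 -0.1551  0.1527] tilt [-0.  0. -1.] t 6.0
```

Request:
move_arm(
  series=[
    [[0,28,18,2,-0.12],[0,56,36,2,-0.24],[0,84,54,2,-0.36],[0,112,72,2,-0.48],[0,140,90,2,-0.6],[0,168,108,2,-0.71],[0,193,124,2,-0.82],[0,213,137,2,-0.92],[0,226,145,2,-1.0],[0,233,150,2,-1.008]],
  ],
)

```text
time_s: 6.83
eef_pos: [0.6251, 0.1157, 0.1505]
eef_rot: [-0.0, 0.103, 0.995, 0.0]
wrist_force: [0.7, 0.4, -0.8]
opening: 0.103
grasp_force: 58.8
```

```bash
cat >> h.py <<'E'
def caddy():
    p,d=camera("top");c=calibration("top")
    Rx=[]
    for n in("bracket_left","bracket_right"):
        for r in outline_of(n,"top"):
            P,_=cloud(c,d,r["region"]);T=P[P[:,2]>.036]
            if len(T)>10:print(n,round(r["conf"],2),"mean",P.mean(0).round(3),"rib",pca(T),"ztop",np.percentile(T[:,2],[50,95]).round(3))
    return p
E
python3 -c "
from h import *
p=caddy();cv2.imwrite('pics/t2.png',p[110:290,200:440])
goto(.6236,.1158,.022,1.365)"
```

```text
bracket_left 0.61 mean [0.607 0.12  0.175] rib (array([0.60813141, 0.12307409]), array([13., 16.]), np.float32(1.34186)) ztop [0.177 0.18 ]
bracket_left 0.3 mean [ 0.587 -0.062  0.034] rib (array([ 0.59605884, -0.01244836]), array([179., 406.]), np.float32(1.3695412)) ztop [0.048 0.061]
bracket_right 0.65 mean [0.323 0.499 0.014] rib (array([0.32236765, 0.48039191]), array([11., 78.]), np.float32(-1.06621)) ztop [0.042 0.047]
bracket_right 0.63 mean [0.485 0.351 0.018] rib (array([0.47913785, 0.36406339]), array([12., 78.]), np.float32(-0.76658416)) ztop [0.043 0.047]
shift [  2.    2.1 128.3] turn -0.007 q6 -1.36 yaw now 1.358 tcp [0.6252 0.1134 0.1503] tilt [-0. -0. -1.] t 6.9833
```

Request:
move_arm(
  series=[
    [[0,2,2,15,-0.007],[0,2,2,35,-0.007],[0,2,2,55,-0.007],[0,2,2,75,-0.007],[0,2,2,92,-0.007],[0,2,2,105,-0.007],[0,2,2,115,-0.007],[0,2,2,122,-0.007],[0,2,2,126,-0.007],[0,2,2,128,-0.007]],
  ],
)

```text
time_s: 7.82
eef_pos: [0.6241, 0.1155, 0.0222]
eef_rot: [0.0, 0.102, 0.995, -0.0]
wrist_force: [0.6, 0.3, -1.7]
opening: 0.104
grasp_force: 58.8
```

```bash
python3 -c "
from h import *
goto(.6236,.1158,.0196,1.365)"
```

```text
shift [0.5 0.2 2.6] turn 0.0 q6 -1.37 yaw now 1.365 tcp [0.6241 0.1155 0.0222] tilt [ 0. -0. -1.] t 7.8167
```

Lower 2 mm, release, and rise.

Request:
move_arm(
  series=[
    [[0,0,0,1,0],[0,0,0,2,0],[0.3,0,0,2,0],[0.3,0,0,2,0],[0.3,0,0,2,0],[0.3,0,0,2,0],[0.3,0,0,2,0],[0.3,0,0,-10,0],[0.3,0,0,-35,0],[0.3,0,0,-70,0]],
  ],
)

```text
time_s: 8.65
eef_pos: [0.6214, 0.1157, 0.0905]
eef_rot: [-0.003, 0.102, 0.995, -0.0]
wrist_force: [0.3, -0.4, 0.8]
opening: 0.298
grasp_force: 0.0
```

```bash
python3 -c "
from h import *
# right bracket: rib (.4793,.3641), heading -.770
h=-.77;x,y=np.array([.4793,.3641])+.008*np.array([np.cos(h),np.sin(h)]);print(x,y)
goto(x,y,.2,h+np.pi/2)"
```

```text
0.48504328535688757 0.35853091809098114
shift [ 183.5  209.9 -108.6] turn 0.565 q6 -1.37 yaw now 1.366 tcp [0.6214 0.1157 0.0905] tilt [-0.006  0.    -1.   ] t 8.65
```

Request:
move_arm(
  series=[
    [[0.5,0,0,-38,0],[0.5,15,17,-75,0.07],[0.5,42,48,-95,0.15],[0.5,70,80,-108,0.25],[0.5,98,112,-108,0.35],[0.5,126,144,-108,0.45],[0.5,152,174,-108,0.52],[0.5,172,197,-108,0.565],[0.5,183,210,-108,0.565],[0.5,183,210,-108,0.565]],
  ],
)

```text
time_s: 9.48
eef_pos: [0.4849, 0.3621, 0.2014]
eef_rot: [-0.0, 0.373, 0.928, 0.001]
wrist_force: [0.2, -0.0, -1.0]
opening: 0.499
grasp_force: 0.0
```

```bash
python3 -c "
from h import *
look('bracket_right',1,'pics/w2.png')
goto(.485,.3585,.015,.8008)
p=caddy();cv2.imwrite('pics/t3.png',cv2.resize(p[110:290,200:440],None,fx=3,fy=3))"
```

```text
bracket_right 0.91 [303.0, 213.7, 65.6, 108.9] rib (array([0.47790891, 0.36574188]), array([10., 80.]), np.float32(-0.7911451)) ztop 0.0459 mean [0.482 0.346 0.018]
bracket_right 0.8 [286.2, 22.6, 37.9, 43.1] rib (array([0.3373226 , 0.45480157]), array([10., 19.]), np.float32(-1.0542533)) ztop 0.0456 mean [0.34  0.456 0.021]
shift [  1.4  -2.  186.1] turn 0.002 q6 -0.36 yaw now 0.803 tcp [0.4872 0.359  0.2011] tilt [ 0.001 -0.    -1.   ] t 9.5833
bracket_left 0.82 mean [0.635 0.122 0.019] rib (array([0.61666309, 0.11776662]), array([11., 81.]), np.float32(-0.20674013)) ztop [0.047 0.052]
bracket_left 0.37 mean [ 0.392 -0.073  0.056] rib (array([ 0.39349509, -0.07424077]), array([53., 56.]), np.float32(1.5345992)) ztop [0.059 0.063]
bracket_right 0.87 mean [0.484 0.343 0.017] rib (array([0.47914508, 0.36413898]), array([11., 78.]), np.float32(-0.78151095)) ztop [0.042 0.046]
```

View pics/t3.png

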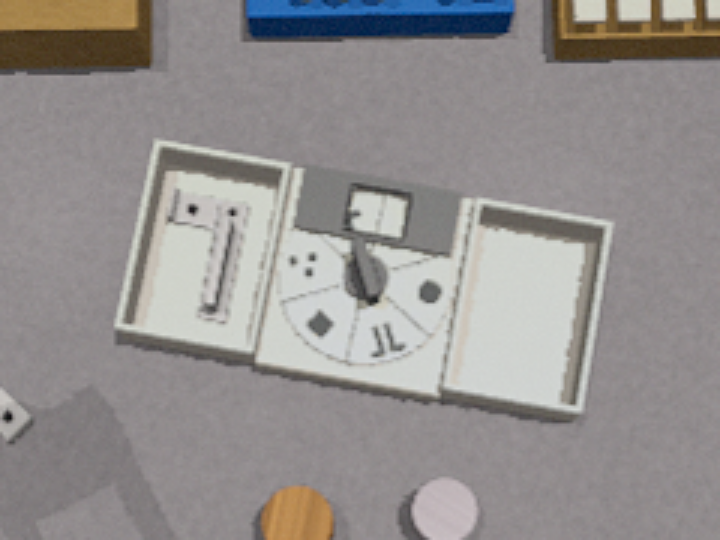

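View pics/w2.png

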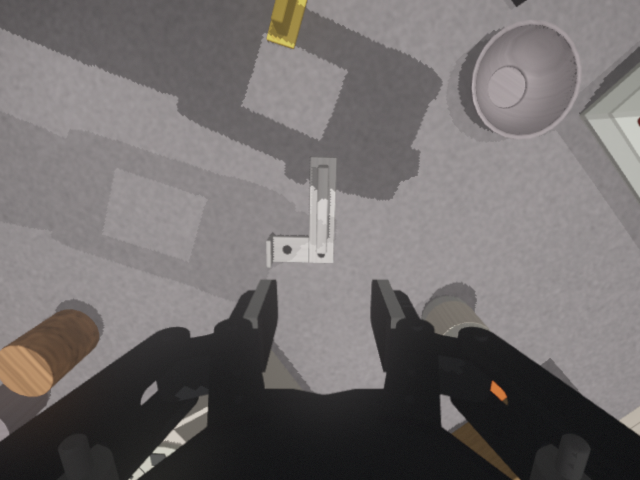

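The top crop shows the left bracket flat in the left bin, with its rib at (222,265) and its foot far left at (195,208). The wrist view shows the white right-hand bracket at (320,210), with its foot left at (288,250). The yellow one is separate, at (288,22). Descending.

Request:
move_arm(
  series=[
    [[0.5,2,-2,30,0.015],[0.5,2,-2,60,0.015],[0.5,2,-2,90,0.015],[0.5,2,-2,115,0.015],[0.5,2,-2,135,0.015],[0.5,2,-2,152,0.015],[0.5,2,-2,165,0.015],[0.5,2,-2,176,0.015],[0.5,2,-2,183,0.015],[0.5,2,-2,186,0.015]],
  ],
)

```text
time_s: 10.57
eef_pos: [0.4847, 0.3579, 0.0135]
eef_rot: [-0.0, 0.383, 0.924, -0.0]
wrist_force: [-0.7, -0.1, 0.1]
opening: 0.499
grasp_force: 0.0
```

```bash
python3 -c "
from h import *
goto(.4847,.3587,.015,.788)"
```

```text
shift [ 0.5  0.6 -1.5] turn -0.003 q6 -0.35 yaw now 0.785 tcp [0.4847 0.3579 0.0135] tilt [-0.001 -0.    -1.   ] t 10.5667
```

Request:
move_arm(
  series=[
    [[0,0,0,-1,0],[0,0,0,-1,0],[0,0,0,-1,0],[0,0,0,-1,0],[0,0,0,-1,0],[0,0,0,-1,0],[0,0,0,-1,0],[0,0,0,-1,0],[0,0,0,-6,0],[0,0,0,-16,0]],
  ],
)

```text
time_s: 11.4
eef_pos: [0.4829, 0.3577, 0.029]
eef_rot: [-0.001, 0.382, 0.924, -0.002]
wrist_force: [-1.0, 0.5, -1.8]
opening: 0.103
grasp_force: 58.4
```

```bash
python3 -c "
from h import *
goto(.5704,-.1388,.15,1.365)"
```

```text
shift [-412.6 -289.9 -120.4] turn -0.579 q6 -0.35 yaw now 0.786 tcp [0.4829 0.3577 0.029 ] tilt [-0.004 -0.002 -1.   ] t 11.4
```

Request:
move_arm(
  series=[
    [[0,0,0,-30,0],[0,0,0,-65,0],[0,-8,-6,-100,-0.05],[0,-30,-21,-120,-0.1],[0,-58,-41,-122,-0.15],[0,-87,-61,-122,-0.2],[0,-116,-81,-122,-0.25],[0,-145,-102,-122,-0.3],[0,-174,-122,-122,-0.35],[0,-203,-142,-122,-0.4]],
  ],
)

```text
time_s: 12.23
eef_pos: [0.5272, 0.113, 0.1526]
eef_rot: [-0.0, 0.19, 0.982, -0.0]
wrist_force: [0.7, 0.8, -1.9]
opening: 0.101
grasp_force: 58.8
```

```bash
python3 -c "
from h import *
goto(.5704,-.1388,.15,1.365)"
```

```text
shift [-133.9 -217.6    2.6] turn -0.176 q6 -1.2 yaw now 1.189 tcp [0.5272 0.113  0.1526] tilt [-0.001  0.    -1.   ] t 12.2333
```

Request:
move_arm(
  series=[
    [[0,-18,-29,2,-0.03],[0,-36,-58,2,-0.06],[0,-54,-87,2,-0.09],[0,-72,-116,2,-0.12],[0,-89,-145,2,-0.15],[0,-105,-172,2,-0.176],[0,-119,-193,2,-0.176],[0,-128,-208,2,-0.176],[0,-133,-216,2,-0.176],[0,-134,-218,2,-0.176]],
  ],
)

```text
time_s: 13.07
eef_pos: [0.5701, -0.1391, 0.1504]
eef_rot: [-0.0, 0.105, 0.994, -0.0]
wrist_force: [-0.3, 0.7, -1.2]
opening: 0.103
grasp_force: 58.8
```

```bash
python3 -c "
from h import *
camera('top')
goto(.5704,-.1388,.021,1.365)"
```

```text
shift [ -0.6  -0.4 129.3] turn -0.004 q6 -1.8 yaw now 1.361 tcp [ 0.5699 -0.1383  0.1503] tilt [-0.001  0.    -1.   ] t 13.1167
```

Request:
move_arm(
  series=[
    [[0,-0.6,-0.4,15,-0.004],[0,-0.6,-0.4,35,-0.004],[0,-0.6,-0.4,55,-0.004],[0,-0.6,-0.4,75,-0.004],[0,-0.6,-0.4,92,-0.004],[0,-0.6,-0.4,105,-0.004],[0,-0.6,-0.4,115,-0.004],[0,-0.6,-0.4,122,-0.004],[0,-0.6,-0.4,126,-0.004],[0,-0.6,-0.4,129,-0.004]],
  ],
)

```text
time_s: 13.95
eef_pos: [0.571, -0.1381, 0.0215]
eef_rot: [0.0, 0.102, 0.995, -0.0]
wrist_force: [-11.3, 6.9, 42.3]
opening: 0.106
grasp_force: 66.4
```

Request:
move_arm(
  series=[
    [[0,0,0,1,0],[0,0,0,2,0],[0.3,0,0,2,0],[0.3,0,0,2,0],[0.3,0,0,2,0],[0.3,0,0,2,0],[0.3,0,0,2,0],[0.3,0,0,-10,0],[0.3,0,0,-35,0],[0.3,0,0,-70,0]],
  ],
)

```text
time_s: 14.78
eef_pos: [0.5685, -0.1373, 0.0898]
eef_rot: [-0.003, 0.102, 0.995, 0.001]
wrist_force: [0.5, -0.6, 0.4]
opening: 0.301
grasp_force: 0.0
```

```bash
python3 -c "
from h import *
goto(.597,-.0115,.20,-1.296)"
```

```text
shift [  -1.7  129.1 -110. ] turn 2.662 q6 -1.81 yaw now 1.366 tcp [ 0.5685 -0.1373  0.0898] tilt [-0.006  0.003 -1.   ] t 14.7833
```

Request:
move_arm(
  series=[
    [[0.3,0,0,-38,0.12],[0.4,0,8,-75,0.24],[0.5,0,25,-105,0.36],[0.5,0,45,-110,0.48],[0.5,-1,65,-110,0.6],[0.5,-1,85,-110,0.72],[0.5,-2,105,-110,0.84],[0.5,-2,119,-110,0.96],[0.5,-2,127,-110,1.08],[0.5,-2,129,-110,1.2]],
  ],
)

```text
time_s: 15.62
eef_pos: [0.5991, -0.0107, 0.2022]
eef_rot: [0.0, 0.648, 0.762, 0.0]
wrist_force: [0.2, -0.1, 0.6]
opening: 0.497
grasp_force: 0.0
```

Request:
move_arm(
  series=[
    [[0.5,0,0,0,0.12],[0.5,0,0,0,0.24],[0.5,0,0,0,0.36],[0.5,0,0,0,0.48],[0.5,0,0,0,0.6],[0.5,0,0,0,0.72],[0.5,0,0,0,0.84],[0.5,0,0,0,0.96],[0.5,0,0,0,1.08],[0.5,0,0,0,1.2]],
  ],
)

```text
time_s: 16.45
eef_pos: [0.5989, -0.0123, 0.2022]
eef_rot: [0.0, 0.965, 0.262, 0.0]
wrist_force: [0.2, 0.0, 0.0]
opening: 0.501
grasp_force: 0.0
```

```bash
python3 -c "
from h import *
c=calibration('wrist');p,d=camera('wrist');cv2.imwrite('pics/w3.png',p)
r=outline_of('caddy','wrist')
for m in [x['region'] for x in r[:1]]+[d>0]:
    P,_=cloud(c,d,m);K=P[(P[:,2]>.083)&(P[:,2]<.1)&(abs(P[:,0]-.597)<.05)&(abs(P[:,1]+.0115)<.05)]
    if len(K)>20:print('knob',pca(K),np.median(K[:,2]),len(K))
goto(.597,-.0115,.20,-1.296)
caddy()"
```

```text
knob (array([ 0.59618628, -0.01120408]), array([12., 52.]), np.float32(0.27204356)) 0.0937473299306855 1025
knob (array([ 0.59618628, -0.01120408]), array([12., 52.]), np.float32(0.27204356)) 0.0937473299306855 1025
shift [-1.2 -1.8  2.1] turn 0.261 q6 0.82 yaw now -1.035 tcp [ 0.5989 -0.0124  0.2021] tilt [ 0.001 -0.    -1.   ] t 16.55
bracket_left 0.45 mean [ 0.607 -0.01   0.056] rib (array([ 0.60206958, -0.01071051]), array([ 69., 141.]), np.float32(-1.4340862)) ztop [0.049 0.092]
bracket_right 0.88 mean [0.321 0.498 0.015] rib (array([0.32229489, 0.48016641]), array([11., 80.]), np.float32(-1.0476346)) ztop [0.042 0.046]
bracket_right 0.66 mean [ 0.577 -0.151  0.019] rib (array([ 0.56156067, -0.13794737]), array([12., 80.]), np.float32(-0.24239847)) ztop [0.047 0.052]
bracket_right 0.49 mean [ 0.604 -0.013  0.066] rib (array([ 0.5485686 , -0.02103881]), array([141., 176.]), np.float32(0.18217184)) ztop [0.049 0.093]
```

View pics/w3.png

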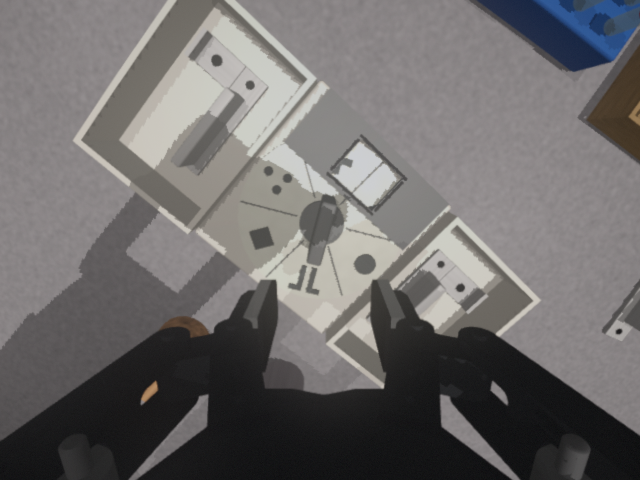

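The wrist view shows both brackets flat in their bins: left at (215,100), right at (440,290). The knob is at (322,225) and points at the JL mark at (305,280). Aligning and descending to the knob.

Request:
move_arm(
  series=[
    [[0.5,-1.5,-1.8,15,0.12],[0.5,-1.5,-1.8,40,0.24],[0.5,-1.5,-1.8,65,0.263],[0.5,-1.5,-1.8,88,0.263],[0.5,-1.5,-1.8,107,0.263],[0.5,-1.5,-1.8,121,0.263],[0.5,-1.5,-1.8,131,0.263],[0.5,-1.5,-1.8,137,0.263],[0.5,-1.5,-1.8,140,0.263],[0.5,-1.5,-1.8,140,0.263]],
  ],
)

```text
time_s: 17.53
eef_pos: [0.5968, -0.0116, 0.0612]
eef_rot: [-0.0, 0.991, 0.137, -0.0]
wrist_force: [-0.0, 0.2, -0.1]
opening: 0.497
grasp_force: 0.0
```

```bash
python3 -c "
from h import *
goto(.5965,-.0112,.0615,-1.298)"
```

```text
shift [-0.2 -0.5 -0.3] turn 0.002 q6 1.08 yaw now -1.296 tcp [ 0.5968 -0.0116  0.0612] tilt [-0. -0. -1.] t 17.5333
```

Request:
move_arm(
  series=[
    [[0,0,-0.5,0,0],[0,0,-0.5,0,0],[0,0,-0.5,0,0],[0,0,-0.5,0,0],[0,0,-0.5,0,0],[0,0,-0.5,0,0],[0,0,-0.5,0,0],[0,0,-0.5,0,0],[0,0,-0.5,0,-0.04],[0,0,-0.5,0,-0.12]],
  ],
)

```text
time_s: 18.37
eef_pos: [0.5973, -0.011, 0.0625]
eef_rot: [0.0, 0.981, 0.196, 0.001]
wrist_force: [-1.6, 1.7, 6.5]
opening: 0.129
grasp_force: 59.7
```

Request:
move_arm(
  series=[
    [[0,0,0,0,-0.12],[0,0,0,0,-0.24],[0,0,0,0,-0.36],[0,0,0,0,-0.48],[0,0,0,0,-0.6],[0,0,0,0,-0.72],[0,0,0,0,-0.84],[0,0,0,0,-0.96],[0,0,0,0,-1.08],[0,0,0,0,-1.2]],
  ],
)

```text
time_s: 19.2
eef_pos: [0.5968, -0.0107, 0.0625]
eef_rot: [-0.0, 0.697, 0.717, 0.0]
wrist_force: [-3.8, 1.7, 9.2]
opening: 0.127
grasp_force: 60.0
```

```bash
python3 -c "
from h import *
goto(.5965,-.0112,.0615,1.365)"
```

```text
shift [-0.5 -0.3  1. ] turn -1.336 q6 -0.25 yaw now 0.029 tcp [ 0.5968 -0.0107  0.0625] tilt [ 0.     0.001 -1.   ] t 19.2
```

Request:
move_arm(
  series=[
    [[0,0,0,0,-0.12],[0,0,0,0,-0.24],[0,0,0,0,-0.36],[0,0,0,0,-0.48],[0,0,0,0,-0.6],[0,0,0,0,-0.72],[0,0,0,0,-0.84],[0,0,0,0,-0.96],[0,0,0,0,-1.08],[0,0,0,0,-1.2]],
  ],
)

```text
time_s: 20.03
eef_pos: [0.5962, -0.011, 0.0625]
eef_rot: [-0.0, 0.17, 0.985, -0.0]
wrist_force: [-6.3, 0.3, 9.4]
opening: 0.13
grasp_force: 60.2
```

```bash
python3 -c "
from h import *
c=calibration('wrist');p,d=camera('wrist')
P,_=cloud(c,d,d>0);K=P[(P[:,2]>.083)&(P[:,2]<.1)&(abs(P[:,0]-.597)<.05)&(abs(P[:,1]+.0115)<.05)];print(len(K))
goto(.5965,-.0112,.0615,1.365)"
```

```text
5089
shift [-0.3 -0.1  1. ] turn -0.128 q6 -1.45 yaw now 1.237 tcp [ 0.5962 -0.011   0.0625] tilt [-0.001 -0.    -1.   ] t 20.0833
```

Request:
move_arm(
  series=[
    [[0,0,0,0,-0.07],[0,0,0,0,-0.13],[0,0,0,0,-0.13],[0,0,0,0,-0.13],[0,0,0,0,-0.13],[0.4,0,0,0,-0.13],[0.5,0,0,0,-0.13],[0.5,0,0,0,-0.13],[0.5,0,0,0,-0.13],[0.5,0,0,0,-0.13]],
  ],
)

```text
time_s: 20.92
eef_pos: [0.5966, -0.0111, 0.0611]
eef_rot: [-0.0, 0.109, 0.994, 0.0]
wrist_force: [0.4, -0.2, -0.1]
opening: 0.502
grasp_force: 0.0
```

Request:
move_arm(
  series=[
    [[0.5,0,0,-10,0],[0.5,0,0,-30,0],[0.5,0,0,-55,0],[0.5,0,0,-85,0],[0.5,0,0,-115,0],[0.5,0,0,-145,0],[0.5,0,0,-170,0],[0.5,0,0,-185,0],[0.5,0,0,-190,0],[0.5,0,0,-190,0]],
  ],
)

```text
time_s: 21.75
eef_pos: [0.5974, -0.0113, 0.2535]
eef_rot: [0.002, 0.109, 0.994, -0.0]
wrist_force: [-0.2, -0.2, 0.1]
opening: 0.497
grasp_force: 0.0
```

```bash
python3 -c "
from h import *
camera('top')
c=calibration('wrist');p,d=camera('wrist');cv2.imwrite('pics/w4.png',p)
P,_=cloud(c,d,d>0);near=(abs(P[:,0]-.597)<.05)&(abs(P[:,1]+.0115)<.05)
K=P[(P[:,2]>.083)&(P[:,2]<.1)&near];print('knob',pca(K),len(K))
A=P[(P[:,2]>.052)&(P[:,2]<.066)];print('rims',pca(A))
# hood: z 53..57
ax=-.206;R2=np.array([[np.cos(ax),np.sin(ax)],[-np.sin(ax),np.cos(ax)]])
Q=(P[:,:2]-[.5965,-.0112])@R2.T
H=P[(Q[:,0]>.025)&(abs(Q[:,1])<.078)&(P[:,2]>.0525)&(P[:,2]<.066)];print('hood',pca(H))
goto(.5965,-.0112,.0615,1.365)"
```

```text
knob (array([ 0.59587231, -0.01167035]), array([12., 52.]), np.float32(-0.22410959)) 724
rims (array([0.66219678, 0.05939813]), array([468., 596.]), np.float32(1.2559596))
hood (array([ 0.65204083, -0.02327608]), array([ 63., 141.]), np.float32(1.372407))
shift [-8.000e-01 -1.000e-01  1.888e+02] turn -0.012 q6 -1.57 yaw now 1.353 tcp [ 0.596  -0.011   0.2503] tilt [-0.001  0.    -1.   ] t 21.85
```

View pics/w4.png

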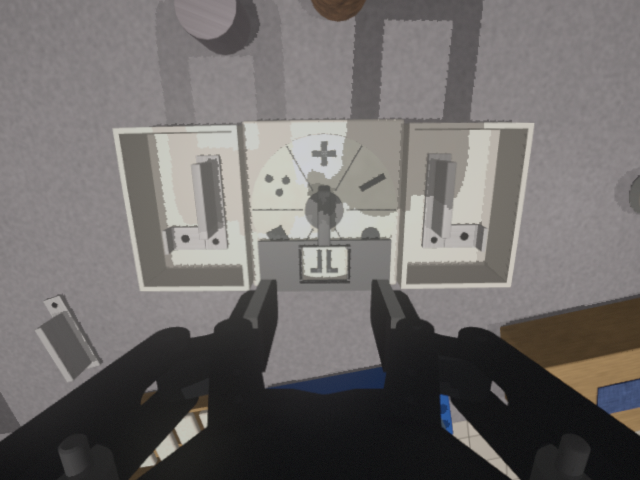

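The wrist view shows the JL mark whole in the window at (324,262), with both brackets flat in their bins at (205,210) and (445,210). The remaining angle error is about 1°. I'll measure that more precisely.

```bash
python3 - <<'E'
from h import *
for _ in range(2):
    c=calibration('wrist');p,d=camera('wrist');g=cv2.cvtColor(p,cv2.COLOR_BGR2GRAY)
    P,uv=cloud(c,d,d>0);K=P[(P[:,2]>.083)&(P[:,2]<.1)&(abs(P[:,0]-.597)<.05)&(abs(P[:,1]+.0115)<.05)]
    k=pca(K)
    # bright white inside window -> hull; its dark part = symbol
    roi=np.zeros_like(g);roi[242:284,298:352]=255
    w=((g>150)&(roi>0)).astype(np.uint8);h=cv2.convexHull(cv2.findNonZero(w))
    m=np.zeros_like(g);cv2.fillConvexPoly(m,h,255);m=cv2.erode(m,np.ones((3,3)))
    v,u=np.nonzero((m>0)&(g<110))
    M=at_z(c,np.c_[u,v],.049).mean(0)[:2];n=M-k[0]
    W=at_z(c,cv2.boxPoints(cv2.minAreaRect(h)),.0525)[:,:2];wc=W.mean(0)-k[0]
    S=np.array([r[0] for r in [k]])
    # caddy yaw from outer rims/housing side lines
    cad=max(outline_of('caddy','wrist'),key=lambda r:r['region'].sum())
    Pc,_=cloud(c,d,cad['region']);rim=Pc[(Pc[:,2]>.055)&(Pc[:,2]<.07)]
    print('knob',k[0],round(float(k[2]),4),'mark ang',np.arctan2(n[1],n[0]).round(4),np.linalg.norm(n).round(4),'win ang',np.arctan2(wc[1],wc[0]).round(4),'caddy',pca(rim)[1:],float(pca(rim)[2])-np.pi/2,len(v))
E
```

```text
knob [ 0.59562378 -0.01157932] -0.2231 mark ang -0.2201 0.0605 win ang -0.1985 caddy (array([174., 406.]), np.float32(1.3654058)) -0.20539052883652253 120
knob [ 0.5956272 -0.0115829] -0.2234 mark ang -0.2161 0.0602 win ang -0.1988 caddy (array([174., 405.]), np.float32(1.3654315)) -0.20536477962997957 134
```

Request:
move_arm(
  series=[
    [[0.5,-0.5,0,30,-0.016],[0.5,-0.5,0,65,-0.016],[0.5,-0.5,0,100,-0.016],[0.5,-0.5,0,130,-0.016],[0.5,-0.5,0,152,-0.016],[0.5,-0.5,0,168,-0.016],[0.5,-0.5,0,179,-0.016],[0.5,-0.5,0,185,-0.016],[0.5,-0.5,0,188,-0.016],[0.5,-0.5,0,188,-0.016]],
  ],
)

```text
time_s: 22.88
eef_pos: [0.5972, -0.0112, 0.0632]
eef_rot: [-0.0, 0.101, 0.995, -0.0]
wrist_force: [0.3, 0.5, 0.4]
opening: 0.501
grasp_force: 0.0
```

```bash
python3 -c "
from h import *
goto(.596,-.0114,.0615,1.368)"
```

```text
shift [ 1.1 -0.4  1.7] turn 0.001 q6 -1.59 yaw now 1.369 tcp [ 0.5972 -0.0112  0.0632] tilt [-0.  0. -1.] t 22.8833
```

Request:
move_arm(
  series=[
    [[0,1,-0.3,0,0],[0,1,-0.3,0,0],[0,1,-0.3,0,0],[0,1,-0.3,0,0],[0,1,-0.3,0,0],[0,1,-0.3,0,0],[0,1,-0.3,0,0],[0,1,-0.3,0,0],[0,1,-0.3,0,0],[0,1,-0.3,0,0]],
  ],
)

```text
time_s: 23.72
eef_pos: [0.5969, -0.0113, 0.0647]
eef_rot: [0.001, 0.101, 0.995, -0.0]
wrist_force: [-1.4, 1.9, 7.0]
opening: 0.126
grasp_force: 59.7
```

Request:
move_arm(
  series=[
    [[0.4,0,0,0,0],[0.5,0,0,0,0],[0.5,0,0,0,0],[0.5,0,0,0,0],[0.5,0,0,-15,0],[0.5,0,0,-50,0],[0.5,0,0,-90,0],[0.5,0,0,-130,0],[0.5,0,0,-170,0],[0.5,0,0,-190,0]],
  ],
)

```text
time_s: 24.55
eef_pos: [0.5979, -0.0117, 0.2592]
eef_rot: [0.004, 0.101, 0.995, -0.0]
wrist_force: [1.3, -0.5, 0.2]
opening: 0.498
grasp_force: 0.0
```

```bash
python3 - <<'E'
from h import *
camera('top');camera('top');camera('top')
c=calibration('wrist');p,d=camera('wrist');cv2.imwrite('pics/w5.png',p)
P,uv=cloud(c,d,d>0);K=P[(P[:,2]>.083)&(P[:,2]<.1)&(abs(P[:,0]-.597)<.05)&(abs(P[:,1]+.0115)<.05)]
print(pca(K),ctrl.get_obs()['eef_pos'])
p=caddy();cv2.imwrite('pics/t5.png',p)
E
```

```text
(array([ 0.59572119, -0.01140543]), array([11., 51.]), np.float32(-0.20377278)) [ 0.59603649 -0.01136186  0.25333845]
bracket_right 0.91 mean [0.323 0.496 0.016] rib (array([0.32203439, 0.48008627]), array([10., 78.]), np.float32(-1.0482087)) ztop [0.042 0.047]
bracket_right 0.78 mean [ 0.577 -0.151  0.02 ] rib (array([ 0.56197198, -0.13810295]), array([13., 80.]), np.float32(-0.24204554)) ztop [0.048 0.052]
bracket_right 0.53 mean [ 0.597 -0.042  0.03 ] rib (array([ 0.56054443, -0.00496927]), array([250., 407.]), np.float32(1.3767297)) ztop [0.052 0.067]
```

View pics/w5.png

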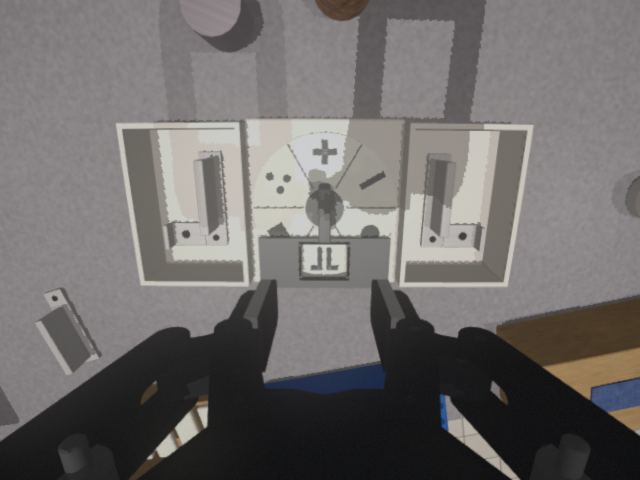

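The view shows the JL mark centred in the window at (324,260). The knob is at -0.204, against the caddy's -0.205. Both brackets are flat in the correct bins at (205,200) and (440,200), and the straight bar is still at (68,335).

```bash
python3 -c "
from bench import order
print(order.hand_in())"
```

```text
the job is handed in; nothing more can be done
None
```

The job is handed in: the left bracket lies flat in the left bin, the right bracket lies flat in the right bin, and the bracket-pair symbol is centred in the window to within about 0.1° by my last measurement. The right bracket touched the bin floor with about 42 N at the wrist while I lowered it (limit 120 N).

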